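Set out a cafe order: cups on their own saucers, milk jug on its coaster

TASK

Set out the coffee order: stand each of the three white china cups upright in the middle of the saucer of its own size (smallest cup on the smallest saucer, middle cup on the middle one, tall mug on the largest) and the steel milk jug in the middle of the square cork coaster. Set the pieces down gently rather than dropping them, and leave the saucers and the coaster where they lie. Do not disturb the takeaway paper cup or the powder shaker.

Things in the scene. Friction and masses are not known exactly. Their poses are not given: they have to be found in the camera images.
- small_cup: the smallest of the three white china cups, for espresso, open at the top, 52 mm across the body, 52 mm high, foot 42 mm across. Wall 4 mm, sides almost straight from 12 mm up (50 to 52 mm across). One handle on the +y side reaches 18 mm beyond the body, 18 to 42 mm above its underside; no handle on the x sides. Origin: centre of the underside, z up. Starts upright, any yaw.
- medium_cup: the middle one of the three white china cups, open at the top, 62 mm across the body, 66 mm high, foot 48 mm across. Wall 4 mm, sides almost straight from 14 mm up (60 to 62 mm across). One handle on the +y side reaches 21 mm beyond the body, 20 to 52 mm above its underside; no handle on the x sides. Origin: centre of the underside, z up. Starts upright, any yaw.
- tall_mug: the largest and tallest of the three white china cups, a straight mug, open at the top, 68 mm across the body, 96 mm high, foot 64 mm across. Wall 4 mm, sides straight from 10 mm up. One handle on the +y side reaches 24 mm beyond the body, 24 to 76 mm above its underside; no handle on the x sides. Origin: centre of the underside, z up. Starts upright, any yaw.
- milk_jug: stainless steel milk jug, small spout opposite its handle, open at the top, 66 mm across the body, 72 mm high, foot 64 mm across. Wall 3 mm, sides almost straight up to 50 mm, then a neck (56 mm across) and a lip (62 mm). One handle on the +y side reaches 22 mm beyond the body, 16 to 62 mm above its underside; no handle on the x sides. Origin: centre of the underside, z up. Starts upright, any yaw.
- small_saucer: the smallest of the three saucers: round white china dish 110 mm across, rim 12 mm high sloping up from a flat floor at least 70 mm across; the floor's top is 5 mm above its underside. Belongs to the smallest cup. Loose. Origin: centre of the underside, z up.
- medium_saucer: the middle one of the three saucers: round white china dish 136 mm across, rim 12 mm high sloping up from a flat floor at least 86 mm across; the floor's top is 5 mm above its underside. Belongs to the middle cup. Loose. Origin: centre of the underside, z up.
- large_saucer: the largest of the three saucers: round white china dish 162 mm across, rim 12 mm high sloping up from a flat floor at least 102 mm across; the floor's top is 5 mm above its underside. Belongs to the tall mug. Loose. Origin: centre of the underside, z up.
- coaster: square cork coaster, 110 x 110 x 10 mm, loose, flat on the counter. The milk jug belongs on it. Origin: centre of the underside, z up, x and y along its edges.
- paper_cup: bystander: brown takeaway paper cup with a white lid, no handle, 108 mm high, 80 mm across at the lid and 56 mm at the foot. To be left alone. Origin: centre of the underside, z up.
- shaker: bystander: round steel powder shaker with a white domed lid, no handle, 64 mm across, 98 mm high. To be left alone. Origin: centre of the underside, z up.
There are look-alikes about, which are no part of the job. Leave any green look-alike of the small_cup alone. What is shaped like the small_saucer but orange is not meant.

How it is judged (in metres and radians):
At the end, for the whole second after the job is handed in: Each cup stands upright on the floor of the saucer of its size, and the milk jug on the coaster, centred within 12 mm (resting height within 4 mm, tilt under 0.08 rad); saucers and coaster flat, all released and at rest; paper cup and shaker upright, within 30 mm of their start (horizontal distance between small_cup and small_saucer below 0.012 m and z of small_cup in the frame of small_saucer between 0.001 and 0.009 m and angle between each of small_cup, small_saucer, medium_cup, medium_saucer, tall_mug, large_saucer, milk_jug, coaster, paper_cup, shaker's own z axis and vertical below 0.08 rad and height (world z) of each of small_saucer, medium_saucer, large_saucer, coaster below 0.004 m and linear speed of each of small_cup, small_saucer, medium_cup, medium_saucer, tall_mug, large_saucer, milk_jug, coaster below 0.02 m/s and contact force between the fingers and small_cup below 0.1 N and horizontal distance between medium_cup and medium_saucer below 0.012 m and z of medium_cup in the frame of medium_saucer between 0.001 and 0.009 m and contact force between the fingers and medium_cup below 0.1 N and horizontal distance between tall_mug and large_saucer below 0.012 m and z of tall_mug in the frame of large_saucer between 0.001 and 0.009 m and contact force between the fingers and tall_mug below 0.1 N and horizontal distance between milk_jug and coaster below 0.012 m and z of milk_jug in the frame of coaster between 0.006 and 0.014 m and contact force between the fingers and milk_jug below 0.1 N and distance of each of paper_cup, shaker from where it was at the start of the episode below 0.03 m); the robot touches nothing.
It fails at once if the paper cup or the shaker is moved more than 30 mm or knocked over ((distance of paper_cup from where it was at the start of the episode above 0.03 m or angle between paper_cup's own z axis and vertical above 0.3 rad) or (distance of shaker from where it was at the start of the episode above 0.03 m or angle between shaker's own z axis and vertical above 0.3 rad)).
It fails at once if a saucer or the coaster is moved more than 30 mm from where it lay (distance of any of small_saucer, medium_saucer, large_saucer, coaster from where it was at the start of the episode above 0.03 m).
It fails at once if a cup or the jug is dropped: out of the fingers, it moves faster than 0.5 m/s (a fall of about 13 mm) ((contact force between the fingers and small_cup below 0.05 N and linear speed of small_cup above 0.5 m/s) or (contact force between the fingers and medium_cup below 0.05 N and linear speed of medium_cup above 0.5 m/s) or (contact force between the fingers and tall_mug below 0.05 N and linear speed of tall_mug above 0.5 m/s) or (contact force between the fingers and milk_jug below 0.05 N and linear speed of milk_jug above 0.5 m/s)).
It also fails if it takes over 125 s, if anything falls off the work surface, if the arm or the gripper's body presses on something with over 40 N, if the wrist force passes 120 N, or if a joint passes its speed limit or range.

ROBOT

A 6-joint arm with a two-finger parallel gripper is mounted at the origin on the work surface. World frame = base frame: x ahead of the robot, y to its left, z up, the work surface at z = 0. Lengths are in m, angles in degrees, forces in N, time in s.
With the tool pointing down it reaches from about 0.3 to 0.75 m from the base axis. Payload 8.5 kg.
Tool frame: the origin (TCP) lies midway between the tips of the shut fingers; the grasp point (between the pads) lies 19 mm behind it (env.hold_point_z is the distance from the TCP to the grasp point, in m); z points along the fingers, y is the line along which they close (so a half turn about z gives the same grasp; the last joint's range is limited). The gripper opens to 85 mm and grips with 20 to 120 N. Pads are 22 mm wide; open, the fingers measure 114 mm over their backs; the gripper's body (76 mm by 85 mm) begins 54 mm behind the grasp point. The pads swing forward as they close: fully open they stand 13 mm farther back than shut.
Start: joints at [55.674, 21.807, 74.336, -0, 83.858, -12.336], TCP at [0.206, 0.51, 0.21] pointing down, gripper open.
Joint ranges: [-178.18, 178.18], [-50.72, 133.34], [12.68, 142.11], [-81.47, 261.47], [9.98, 163.14], [-165.26, 165.26]. Speed limits (degrees/s): [136.94, 136.94, 180, 180, 180, 180].

INTERFACE

Orientations are given as a 3x3 rotation matrix whose columns are the frame's x, y, z axes.
In Python, from rig import observe, get_image, camera_info, env gives the robot as it stands.
- The arm moves only by the tool drive_tool, never from a script. Its arguments are lists of equal length, an entry for each row: "offset": the shift along the tool's x, y, z in units of 40 mm (1.0 is 40 mm), a list of three; "turn": the turn, a rotation vector about the tool's x, y, z in units of 6 degrees (1.0 is 6 degrees), a list of three; "hand": the opening, from 0 (shut) to 1 (fully open). A call has exactly 10 rows; each row shifts and turns the commanded pose from where the row before left it, along the tool's axes as they then stand; what a row does not reach is not made up. A row lasts 1/8 s, in which the tool goes at most 62.5 mm and 10.7 degrees, less where a joint would pass 70% of its speed; a pose out of reach is approached as far as the arm can. A call is refused whole if a number of a shift passes 1 or a number of a turn 1, either way. A call with a gripper value outside its range is refused whole. The fingers move at their own pace and stop on an object; "newtons" is the grip in N (left out, the last holds). Time passes only in rows, so rows that do not move let the fingers close, or fill a call up. It gives the time, the measured TCP pose, the force, the opening and the grip force at its end, in the units of the state.
- observe(): the state, without advancing time (a new reading comes with each control period).
- get_image(name): name is "scene" or "top" or "wrist"; returns the picture (480x640x3 uint8, blue, green, red); there is no depth.
- camera_info(name): a dict with "fx", "fy", "cx", "cy" (pixels), "k1" (the pictures are not rectified: a ray, as slopes to the right and down, at radius r is drawn at 1 + k1 r^2 times it, then the intrinsics apply), "world_to_cam" (4x4, takes a point from world to camera coordinates). Camera axes: x right, y down, z forward; pixel columns grow to the right and rows downward; lengths in m; the calibration is good to about 2 mm. A picture is of the moment at which its call begins: read the wrist's pose just before it. camera_info takes no time and is no camera call; for the wrist camera it gives the pose at the moment of the call.
- env.close_job(): hands the job in; it is judged then, once.
The state is a dict: "time_s": time; "q": joint angles; "qvel": joint speeds; "joint_efforts": joint torques, N m; "position": TCP position; "tool_rot": TCP orientation; "ft_force": force on the tool from outside, world axes, zero at the start; "wrist_torque": the same for the moment, N m; "grip_width": finger opening in m; "gripper_force": force on a finger pad.
Only numpy, scipy, OpenCV 4.12 (cv2) and the standard library are available. Lean on these libraries where they do the work, as an engineer would, in place of code of your own. Each camera call takes 0.05 s, during which the arm holds its last target. There are 200 camera calls.

## Working session

There is one attempt and no reset: what is moved stays moved. The work goes in short steps, Python scripts to look and compute and a tool call to move; the robot and the scene stay as the last step left them, time stands still between calls to the robot, and variables do not carry over. Pictures are saved under pics/ and viewed, at most 14 in all, crops included, and the job is handed in when it is done.

Besides the shell and the picture viewer there is one more tool, called after "Request:" by a JSON object that holds its "method" and its "body". drive_tool: Moves the arm, as the interface text tells. Its arguments: {"type":"object","properties":{"offset":{"type":"array"},"turn":{"type":"array"},"hand":{"type":"array"},"newtons":{"type":"number"}},"required":["offset","turn","hand"]}

```bash
mkdir -p pics
python3 - <<'E'
from rig import observe,get_image,camera_info,env
import cv2,numpy as np
for n in ["scene","top"]:
    cv2.imwrite(f"pics/{n}0.png",get_image(n)); c=camera_info(n); print(n,{k:(np.round(v,4).tolist()) for k,v in c.items()})
print(env.hold_point_z,observe()["tool_rot"],observe()["position"])
E
```

```text
scene {'fx': 435.9609, 'fy': 435.9609, 'cx': 319.6735, 'cy': 240.6719, 'k1': -0.053, 'world_to_cam': [[-0.8573, 0.5149, -0.0043, 0.4169], [0.4368, 0.7228, -0.5355, -0.1946], [-0.2726, -0.4609, -0.8446, 1.2242], [0.0, 0.0, 0.0, 1.0]]}
top {'fx': 530.3343, 'fy': 530.3343, 'cx': 321.4519, 'cy': 232.4655, 'k1': -0.1293, 'world_to_cam': [[-0.0115, -0.9999, -0.0002, -0.0013], [-0.9967, 0.0115, -0.0807, 0.5166], [0.0807, -0.0008, -0.9967, 1.2082], [0.0, 0.0, 0.0, 1.0]]}
0.0187 [[-9.27247756e-01  3.74447604e-01 -7.68997932e-04]
 [ 3.74448274e-01  9.27247146e-01 -1.10484817e-03]
 [ 2.99343386e-04 -1.31241793e-03 -9.99999094e-01]] [0.20578387 0.50973867 0.20965793]
```

View pics/top0.png

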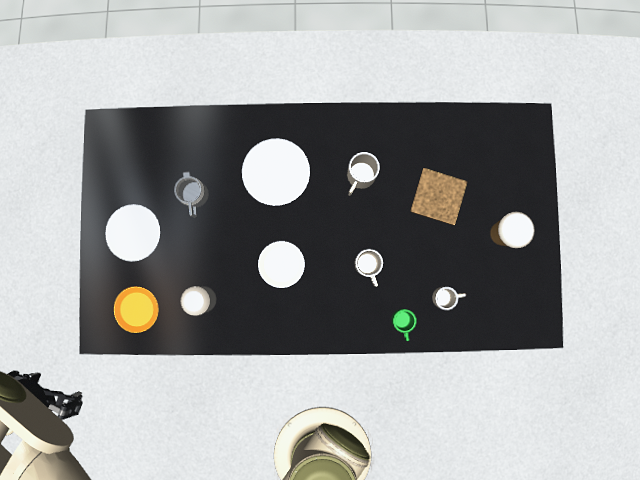

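View pics/scene0.png

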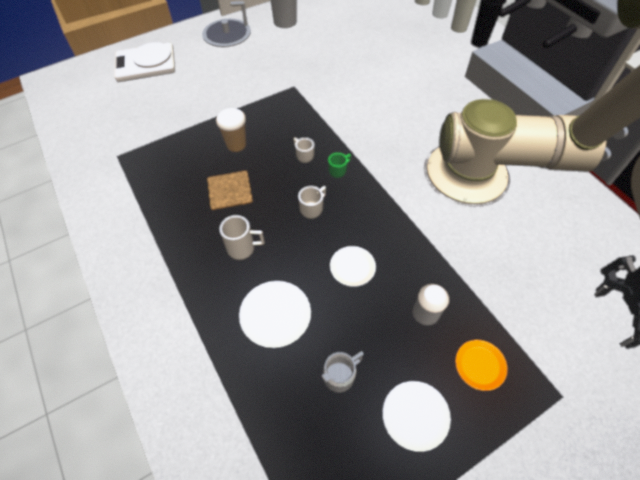

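The top view shows the large saucer at (276,172), medium (133,233) and small (281,264), with the coaster at (439,196). The mug is at (363,170), the medium cup at (369,263), the small cup at (446,298) and the jug at (189,190). To avoid: shaker (195,300), paper cup (516,230), green cup (404,321) and the orange dish (136,309). The scene view agrees.

```bash
cat > h.py <<'E'
from rig import observe,get_image,camera_info,env
import cv2,numpy as np,json
from scipy.optimize import least_squares
def cast(uv,z,c):
    K=np.array([[c["fx"],0,c["cx"]],[0,c["fy"],c["cy"]],[0,0,1.]])
    p=cv2.undistortPoints(np.float64(uv).reshape(-1,1,2),K,np.array([c["k1"],0,0,0,0])).reshape(-1,2)
    W=np.array(c["world_to_cam"]);R=W[:3,:3];o=-R.T@W[:3,3]
    d=np.c_[p,np.ones(len(p))]@R
    return (o+d*((z-o[2])/d[:,2])[:,None])[:,:2],o
def blob(mask,uv):
    n,l=cv2.connectedComponents(mask)
    ys,xs=np.where(l>0); i=np.argmin(np.hypot(xs-uv[0],ys-uv[1]))
    m=np.uint8(l==l[ys[i],xs[i]])
    k=cv2.findContours(m,cv2.RETR_EXTERNAL,cv2.CHAIN_APPROX_NONE)[0]
    return max(k,key=len).reshape(-1,2).astype(float)
def circle(P,r,c0):
    f=lambda p:np.hypot(*(P-p[:2]).T)-r
    s=least_squares(f,c0,loss="soft_l1",f_scale=.001)
    return s.x,np.sqrt(np.median(f(s.x)**2))
def goto(x,y,z,yaw):
    """yaw = world angle (deg) wanted for tool x axis, mod 180; prints turn about tool z and shifts after it, in tool units"""
    s=observe();R=np.array(s["tool_rot"]);p=np.array(s["position"])
    cur=np.degrees(np.arctan2(R[1,0],R[0,0])); d=(yaw-cur+90)%180-90
    a=np.radians(yaw if abs((cur+d-yaw+180)%360-180)<1 else yaw+180)
    ex=np.array([np.cos(a),np.sin(a)]);ey=np.array([ex[1],-ex[0]])
    D=np.array([x,y])-p[:2]
    print("turn z",round(-d/6,2),"(alt",round(-(d-np.sign(d)*180)/6,2),"negates xy) shift",np.round([D@ex/.04,D@ey/.04,(p[2]-z)/.04],3),"q6",s["q"][5])
E
python3 - <<'E'
from h import *
im=get_image("top");c=camera_info("top")
hsv=cv2.cvtColor(im,cv2.COLOR_BGR2HSV)
g=np.uint8(hsv[...,2]>75)
out={}
for n,uv,r,z in [("small_saucer",(281,264),.055,.012),("medium_saucer",(133,233),.068,.012),("large_saucer",(276,172),.081,.012)]:
    k=blob(np.uint8(hsv[...,2]>150),uv);P,o=cast(k,z,c)
    s,e=circle(P,r,P.mean(0));rr=np.hypot(*(P-s).T).mean();out[n]=s.tolist();print(n,s.round(4),e.round(4),rr.round(4))
k=blob(g,(439,196));P,o=cast(k,.01,c);q=cv2.minAreaRect(P.astype(np.float32)*1000);print("coaster",q);out["coaster"]=[q[0][0]/1000,q[0][1]/1000]
print("cam",o)
for n,uv,r,h,hz in [("small_cup",(446,298),.026,.052,.03),("medium_cup",(369,263),.031,.066,.036),("tall_mug",(363,170),.034,.096,.05),("milk_jug",(189,190),.031,.072,.039),("paper_cup",(516,230),.04,.105,0),("shaker",(195,300),.032,.09,0)]:
    k=blob(g,uv);P,_=cast(k,h,c);cc=cast([uv],h,c)[0][0]
    for i in range(3):
        u=cc-o[:2];u/=np.linalg.norm(u);v=P-cc
        m=(v@u>-.2*r)&(np.hypot(*v.T)<r+.008)
        cc,e=circle(P[m],r,cc)
    Q,_=cast(k,hz,c) if hz else (P,0);w=Q-cc;j=np.argsort(np.hypot(*w.T))[-6:]
    t=w[j].mean(0);ang=np.degrees(np.arctan2(t[1],t[0]));out[n]=[*cc.tolist(),ang]
    print(n,cc.round(4),e.round(4),m.sum(),"handle",ang.round(1),np.hypot(*t).round(4))
json.dump(out,open("m.json","w"))
E
```

```text
small_saucer [0.4448 0.0879] 0.0013 0.0537
medium_saucer [0.523  0.4425] 0.0013 0.0667
large_saucer [0.6634 0.0999] 0.0011 0.0798
coaster ((601.21337890625, -285.9846496582031), (111.58769989013672, 111.2607421875), 71.87362670898438)
cam [ 0.41731765 -0.00633194  1.24595064]
small_cup [ 0.3621 -0.2881] 0.0008 39 handle -82.2 0.048
medium_cup [ 0.4437 -0.1116] 0.0006 48 handle -159.6 0.0528
tall_mug [ 0.6542 -0.102 ] 0.0004 50 handle 149.9 0.0602
milk_jug [0.6146 0.2944] 0.0007 43 handle -174.0 0.0583
paper_cup [ 0.5112 -0.4355] 0.0006 58 handle 103.5 0.0581
shaker [0.3649 0.2719] 0.0005 47 handle -80.1 0.0168
```

```bash
python3 -c "
from h import *
goto(.6146,.2944,.13,-174)"
```

```text
turn z -4.67 (alt 25.33 negates xy) shift [-9.601 -6.424  1.994] q6 -12.334265433827783
```

Request:
{"method": "drive_tool", "body": {"offset": [[0,0,0.4],[0,0,0.4],[0,0,0.4],[0,0,0.4],[0,0,0.4],[-0.96,-0.64,0],[-0.96,-0.64,0],[-0.96,-0.64,0],[-0.96,-0.64,0],[-0.96,-0.64,0]], "turn": [[0,0,-0.934],[0,0,-0.934],[0,0,-0.934],[0,0,-0.934],[0,0,-0.934],[0,0,0],[0,0,0],[0,0,0],[0,0,0],[0,0,0]], "hand": [1,1,1,1,1,1,1,1,1,1], "newtons": 40}}

```text
time_s: 1.4
position: [0.4115, 0.4019, 0.13]
tool_rot: [[-0.994, -0.105, -0.0], [-0.105, 0.994, -0.0], [0.0, -0.0, -1.0]]
ft_force: [0.1, 1.0, 0.2]
grip_width: 0.085
gripper_force: 0.0
```

Request:
{"method": "drive_tool", "body": {"offset": [[-0.96,-0.64,0],[-0.96,-0.64,0],[-0.96,-0.64,0],[-0.96,-0.64,0],[-0.96,-0.64,0],[0,0,0],[0,0,0],[0,0,0],[0,0,0],[0,0,0]], "turn": [[0,0,0],[0,0,0],[0,0,0],[0,0,0],[0,0,0],[0,0,0],[0,0,0],[0,0,0],[0,0,0],[0,0,0]], "hand": [1,1,1,1,1,1,1,1,1,1]}}

```text
time_s: 2.65
position: [0.6144, 0.2961, 0.1304]
tool_rot: [[-0.994, -0.106, 0.0], [-0.106, 0.994, 0.0], [-0.0, 0.0, -1.0]]
ft_force: [0.0, -0.3, -0.4]
grip_width: 0.0858
gripper_force: 0.0
```

```bash
python3 -c "
from h import *
goto(.6146,.2944,.012,-174)
c=camera_info('wrist');im=get_image('wrist');cv2.imwrite('pics/w1.png',im)
R=np.array(observe()['tool_rot']);print(R.round(3),observe()['position'])
print(c)
"
```

```text
turn z 0.01 (alt -29.99 negates xy) shift [-2.000e-03 -4.400e-02  2.961e+00] q6 -80.25449336649748
[[-0.994 -0.106  0.   ]
 [-0.106  0.994  0.   ]
 [-0.     0.    -1.   ]] [0.61444717 0.29600787 0.13035812]
{'fx': 355.0411485792742, 'fy': 355.0411485792742, 'cx': 317.70686732091525, 'cy': 236.75808057018654, 'k1': -0.005975601837101262, 'world_to_cam': array([[-1.05574372e-01,  9.94411192e-01,  6.57477833e-04,
        -2.29842080e-01],
       [ 9.47348449e-01,  1.00376788e-01,  3.04064824e-01,
        -6.26951555e-01],
       [ 3.02299469e-01,  3.27243136e-02, -9.52651117e-01,
         1.07830682e-01],
       [ 0.00000000e+00,  0.00000000e+00,  0.00000000e+00,
         1.00000000e+00]])}
```

View pics/w1.png

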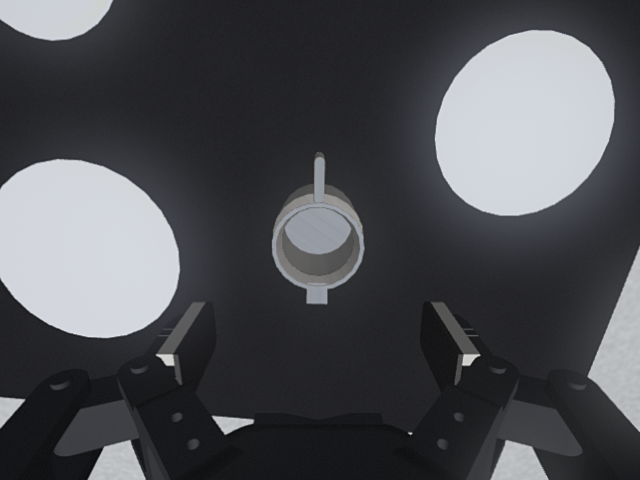

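The jug is at (318,246) in the wrist view, with its handle straight up the picture at (319,155). The yaw is right, so I'll check the centre by casting a ray.

```bash
python3 -c "
from h import *
c=camera_info('wrist');print(cast([(318,246.5),(273,246),(363,246),(318,290)],.072,c)[0].round(4))"
```

```text
[[0.6141 0.2964]
 [0.6169 0.2668]
 [0.6107 0.3259]
 [0.6456 0.2997]]
```

Request:
{"method": "drive_tool", "body": {"offset": [[0,-0.04,0.3],[0,0,0.3],[0,0,0.3],[0,0,0.3],[0,0,0.3],[0,0,0],[0,0,0],[0,0,0],[0,0,0],[0,0,0]], "turn": [[0,0,0],[0,0,0],[0,0,0],[0,0,0],[0,0,0],[0,0,0],[0,0,0],[0,0,0],[0,0,0],[0,0,0]], "hand": [1,1,1,1,1,1,1,1,1,1]}}

```text
time_s: 3.95
position: [0.6149, 0.2941, 0.0704]
tool_rot: [[-0.994, -0.105, 0.0], [-0.105, 0.994, 0.0], [-0.0, 0.0, -1.0]]
ft_force: [-0.0, 0.3, 0.2]
grip_width: 0.0853
gripper_force: 0.0
```

Request:
{"method": "drive_tool", "body": {"offset": [[0,0.03,0.3],[0,0,0.3],[0,0,0.3],[0,0,0.3],[0,0,0.26],[0,0,0],[0,0,0],[0,0,0],[0,0,0],[0,0,0]], "turn": [[0,0,0],[0,0,0],[0,0,0],[0,0,0],[0,0,0],[0,0,0],[0,0,0],[0,0,0],[0,0,0],[0,0,0]], "hand": [1,1,1,1,1,1,0,0,0,0]}}

```text
time_s: 5.2
position: [0.6152, 0.2955, 0.0127]
tool_rot: [[-0.994, -0.105, 0.002], [-0.105, 0.994, 0.0], [-0.002, 0.0, -1.0]]
ft_force: [-0.4, -0.1, 5.5]
grip_width: 0.0602
gripper_force: 45.4
```

```bash
python3 -c "
from h import *
m=json.load(open('m.json'));goto(*m['coaster'],.15,-174);s=observe();print(s['position'],s['grip_width'],s['gripper_force'])"
```

```text
turn z 0.01 (alt -29.99 negates xy) shift [  1.868 -14.42   -3.433] q6 -80.29269892265475
[0.61522493 0.29546646 0.0126693 ] 0.06016571391062453 45.44820543844253
```

Request:
{"method": "drive_tool", "body": {"offset": [[0,0,-0.2],[0,0,-0.5],[0,0,-0.7],[0,0,-0.7],[0,0,-0.7],[0,0,-0.5],[0,-0.2,-0.1],[0.2,-0.5,0],[0.2,-0.8,0],[0.2,-0.8,0]], "turn": [[0,0,0],[0,0,0],[0,0,0],[0,0,0],[0,0,0],[0,0,0],[0,0,0],[0,0,0],[0,0,0],[0,0,0]], "hand": [0,0,0,0,0,0,0,0,0,0]}}

```text
time_s: 6.45
position: [0.5997, 0.1999, 0.1465]
tool_rot: [[-0.994, -0.105, -0.002], [-0.105, 0.994, -0.0], [0.002, -0.0, -1.0]]
ft_force: [0.6, 0.1, -2.0]
grip_width: 0.0602
gripper_force: 44.7
```

Request:
{"method": "drive_tool", "body": {"offset": [[0.2,-0.9,0],[0.2,-0.9,0],[0.2,-0.9,0],[0.2,-0.9,0],[0.2,-0.9,0],[0.2,-0.9,0],[0,-0.9,0],[0,-0.9,0],[0,-0.9,0],[0,-0.9,0]], "turn": [[0,0,0],[0,0,0],[0,0,0],[0,0,0],[0,0,0],[0,0,0],[0,0,0],[0,0,0],[0,0,0],[0,0,0]], "hand": [0,0,0,0,0,0,0,0,0,0]}}

```text
time_s: 7.7
position: [0.5898, -0.1631, 0.1466]
tool_rot: [[-0.995, -0.105, -0.002], [-0.105, 0.995, 0.001], [0.002, 0.001, -1.0]]
ft_force: [0.1, -0.2, -1.2]
grip_width: 0.0603
gripper_force: 44.7
```

```bash
python3 -c "
from h import *
m=json.load(open('m.json'));goto(*m['coaster'],.04,-174);s=observe();print(s['position'],s['grip_width'],s['gripper_force'])
cv2.imwrite('pics/w2.png',get_image('wrist'))"
```

```text
turn z 0.0 (alt -30.0 negates xy) shift [ 0.038 -3.085  2.666] q6 -122.53265814161175
[ 0.58981434 -0.1630935   0.14664771] 0.06029717193254783 44.733557116705924
```

View pics/w2.png

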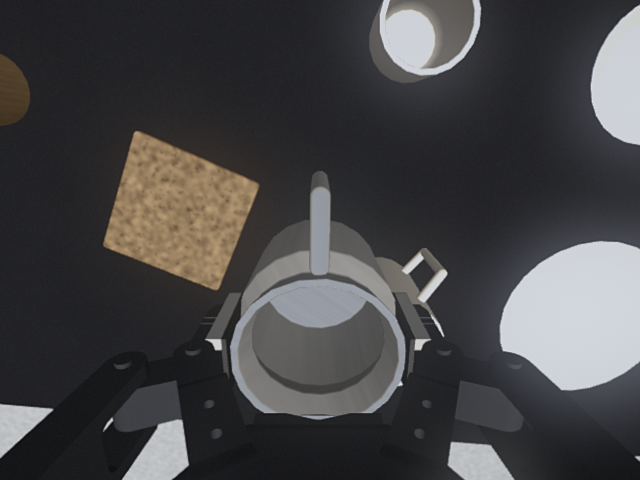

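The jug hangs straight in the fingers (rim columns 231–406, handle at column 319). The coaster's corners are at (135,131), (259,184), (217,290) and (104,244).

```bash
python3 -c "
from h import *
c=camera_info('wrist')
q=cast([(135,131),(259,184),(217,290),(104,244)],.01,c)[0];print(q.mean(0).round(4),json.load(open('m.json'))['coaster'])
print(cast([(231,350),(406,350),(318,280),(318,418)],.206,c)[0].round(4),observe()['position'])"
```

```text
[ 0.6005 -0.2875] [0.60121337890625, -0.28598464965820314]
[[ 0.5892 -0.1971]
 [ 0.5831 -0.1377]
 [ 0.5602 -0.1702]
 [ 0.6151 -0.1646]] [ 0.59014155 -0.16746976  0.14644549]
```

Request:
{"method": "drive_tool", "body": {"offset": [[0,-0.7,0],[0,-0.7,0],[0,-0.7,0.1],[0,-0.6,0.2],[0.04,-0.38,0.4],[0,0,0.5],[0,0,0.5],[0,0,0.3],[0,0,0],[0,0,0]], "turn": [[0,0,0],[0,0,0],[0,0,0],[0,0,0],[0,0,0],[0,0,0],[0,0,0],[0,0,0],[0,0,0],[0,0,0]], "hand": [0,0,0,0,0,0,0,0,0,0]}}

```text
time_s: 9.0
position: [0.6023, -0.2846, 0.0685]
tool_rot: [[-0.994, -0.105, 0.001], [-0.105, 0.994, -0.001], [-0.001, -0.001, -1.0]]
ft_force: [-0.1, -0.3, -1.6]
grip_width: 0.0601
gripper_force: 44.7
```

Request:
{"method": "drive_tool", "body": {"offset": [[0.04,-0.05,0.25],[0,0,0.25],[0,0,0.25],[0,0,0.2],[0,0,0.12],[0,0,0.06],[0,0,0],[0,0,0],[0,0,0],[0,0,0]], "turn": [[0,0,0],[0,0,0],[0,0,0],[0,0,0],[0,0,0],[0,0,0],[0,0,0],[0,0,0],[0,0,0],[0,0,0]], "hand": [0,0,0,0,0,0,0,0,0,0]}}

```text
time_s: 10.25
position: [0.6006, -0.2866, 0.0227]
tool_rot: [[-0.994, -0.105, 0.0], [-0.105, 0.994, -0.0], [-0.0, -0.0, -1.0]]
ft_force: [-0.4, -1.3, -0.8]
grip_width: 0.0603
gripper_force: 44.8
```

Request:
{"method": "drive_tool", "body": {"offset": [[0,0,0],[0,0,0],[0,0,0],[0,0,-0.4],[0,0,-0.8],[0,0,-0.9],[0,0,-0.9],[0,0,0],[0,0,0],[0,0,0]], "turn": [[0,0,0],[0,0,0],[0,0,0],[0,0,0],[0,0,0],[0,0,0],[0,0,0],[0,0,1],[0,0,1],[0,0,1]], "hand": [1,1,1,1,1,1,1,1,1,1]}}

```text
time_s: 11.5
position: [0.6007, -0.2866, 0.1441]
tool_rot: [[-0.978, 0.211, 0.001], [0.211, 0.978, -0.001], [-0.001, -0.001, -1.0]]
ft_force: [0.3, -0.3, 0.2]
grip_width: 0.085
gripper_force: 0.0
```

```bash
python3 -c "
from h import *
m=json.load(open('m.json'));goto(*m['small_cup'][:2],.12,-82.2)"
```

```text
turn z 11.67 (alt -18.33 negates xy) shift [ 0.774 -5.914  0.602] q6 -113.5099940339043
```

Request:
{"method": "drive_tool", "body": {"offset": [[0,0,0],[0,0,0],[0,0,0],[0,0,0],[0,0,0],[0,0,0],[0,0,0.1],[0,0,0.1],[0,0,0.2],[0,0,0.2]], "turn": [[0,0,1],[0,0,1],[0,0,1],[0,0,1],[0,0,1],[0,0,1],[0,0,1],[0,0,1],[0,0,1],[0,0,1]], "hand": [1,1,1,1,1,1,1,1,1,1]}}

```text
time_s: 12.75
position: [0.6008, -0.2866, 0.1198]
tool_rot: [[-0.306, 0.952, 0.001], [0.952, 0.306, -0.001], [-0.001, 0.001, -1.0]]
ft_force: [0.2, -0.6, 0.0]
grip_width: 0.0854
gripper_force: 0.0
```

Request:
{"method": "drive_tool", "body": {"offset": [[0,0,0],[0,0,0],[0.1,-0.8,0],[0.1,-0.8,0],[0.1,-0.8,0],[0.1,-0.8,0],[0.1,-0.8,0],[0.1,-0.8,0],[0.1,-0.8,0],[0.07,-0.31,0]], "turn": [[0,0,0.9],[0,0,0.77],[0,0,0],[0,0,0],[0,0,0],[0,0,0],[0,0,0],[0,0,0],[0,0,0],[0,0,0]], "hand": [1,1,1,1,1,1,1,1,1,1]}}

```text
time_s: 14.0
position: [0.3613, -0.2892, 0.1197]
tool_rot: [[-0.138, 0.99, 0.001], [0.99, 0.138, -0.001], [-0.001, 0.001, -1.0]]
ft_force: [-0.2, 0.2, 0.3]
grip_width: 0.0854
gripper_force: 0.0
```

```bash
python3 -c "
from h import *
m=json.load(open('m.json'));goto(*m['small_cup'][:2],.014,-82.2)
cv2.imwrite('pics/w3.png',get_image('wrist'))"
```

```text
turn z 0.02 (alt -29.98 negates xy) shift [0.026 0.023 2.642] q6 -61.32265499012714
```

View pics/w3.png

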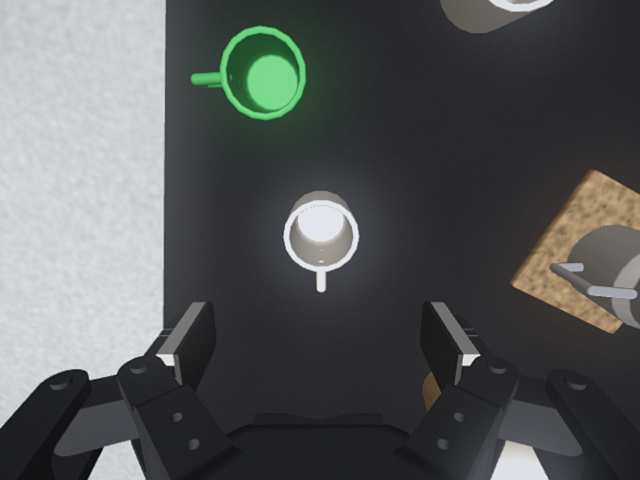

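The small cup's rim is centred at (321,236) and its handle points straight down the picture to (321,290), so the yaw is right. The green cup at (263,73) is clear of the fingers.

```bash
python3 -c "
from h import *
c=camera_info('wrist');p=cast([(321,235.5)],.052,c)[0][0];print(p.round(4));goto(*p,.014,-82.2)"
```

```text
[ 0.3625 -0.2834]
turn z 0.03 (alt -29.97 negates xy) shift [0.133 0.059 2.638] q6 -61.35504749014566
```

Request:
{"method": "drive_tool", "body": {"offset": [[0.09,0.04,0.45],[0,0,0.5],[0,0,0.5],[0,0,0.5],[0,0,0.45],[0,0,0.24],[0,0,0],[0,0,0],[0,0,0],[0,0,0]], "turn": [[0,0,0],[0,0,0],[0,0,0],[0,0,0],[0,0,0],[0,0,0],[0,0,0],[0,0,0],[0,0,0],[0,0,0]], "hand": [1,1,1,1,1,1,0,0,0,0]}}

```text
time_s: 15.3
position: [0.3637, -0.2856, 0.0138]
tool_rot: [[-0.139, 0.99, 0.001], [0.99, 0.139, -0.001], [-0.002, 0.001, -1.0]]
ft_force: [-0.1, 0.4, 6.3]
grip_width: 0.0494
gripper_force: 41.6
```

```bash
python3 -c "
from h import *
m=json.load(open('m.json'));goto(*m['small_saucer'][:2],.15,-82.2);print(observe()['grip_width'])"
```

```text
turn z 0.03 (alt -29.97 negates xy) shift [ 8.977  3.277 -3.404] q6 -60.88066644732983
0.04935813631850236
```

Request:
{"method": "drive_tool", "body": {"offset": [[0,0,-0.3],[0,0,-0.6],[0,0,-0.8],[0,0,-0.8],[0.2,0,-0.6],[0.5,0.2,0],[0.8,0.3,0],[0.9,0.3,0],[0.9,0.3,0],[0.9,0.3,0]], "turn": [[0,0,0],[0,0,0],[0,0,0],[0,0,0],[0,0,0],[0,0,0],[0,0,0],[0,0,0],[0,0,0],[0,0,0]], "hand": [0,0,0,0,0,0,0,0,0,0]}}

```text
time_s: 16.55
position: [0.3953, -0.1098, 0.1377]
tool_rot: [[-0.139, 0.99, 0.0], [0.99, 0.139, -0.0], [-0.0, 0.0, -1.0]]
ft_force: [0.2, -0.3, -1.9]
grip_width: 0.0492
gripper_force: 42.2
```

Request:
{"method": "drive_tool", "body": {"offset": [[0.9,0.3,0],[0.9,0.3,0],[0.9,0.3,0],[0.9,0.3,0],[0.6,0.3,0],[0.4,0.2,0.2],[0.18,0.18,0.4],[0,0,0.5],[0,0,0.5],[0,0,0.3]], "turn": [[0,0,0],[0,0,0],[0,0,0],[0,0,0],[0,0,0],[0,0,0],[0,0,0],[0,0,0],[0,0,0],[0,0,0]], "hand": [0,0,0,0,0,0,0,0,0,0]}}

```text
time_s: 17.8
position: [0.4429, 0.0888, 0.0608]
tool_rot: [[-0.139, 0.99, -0.001], [0.99, 0.139, 0.0], [0.0, -0.001, -1.0]]
ft_force: [0.7, -0.1, -0.7]
grip_width: 0.0492
gripper_force: 42.2
```

```bash
python3 -c "
from h import *
m=json.load(open('m.json'));goto(*m['small_saucer'][:2],.02,-82.2);print(observe()['grip_width'])
im=get_image('wrist');c=camera_info('wrist');print(observe()['position'])
cv2.imwrite('pics/w4.png',im)"
```

```text
turn z 0.04 (alt -29.96 negates xy) shift [-0.028  0.044  1.019] q6 -11.753733956457394
0.049231866076269504
[0.44242934 0.08875032 0.05975381]
```

View pics/w4.png

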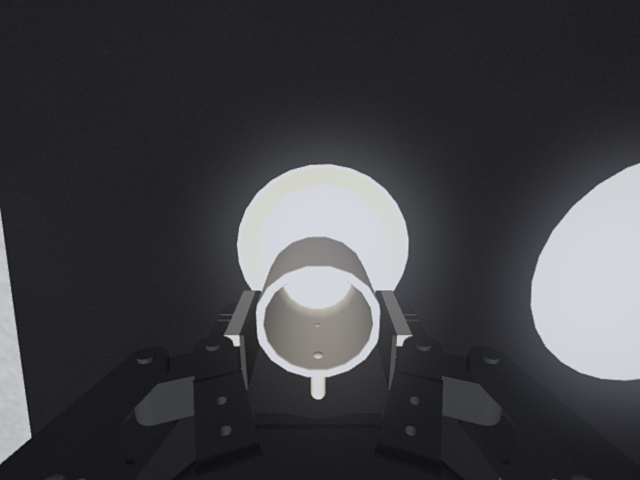

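The saucer's rim spans columns 237–409 with its top at row 164. The held cup's rim spans columns 257–380 and rows 266–377.

```bash
python3 -c "
from h import *
c=camera_info('wrist')
P=cast([(237,243),(409,243),(323,164),(262,190),(383,190)],.012,c)[0];s,e=circle(P,.055,P[:2].mean(0));print(s.round(4),e)
Q=cast([(257,315),(380,315),(318,266),(318,377)],.098,c)[0];print(circle(Q,.026,Q.mean(0))[0].round(4),Q.round(4).tolist(),observe()['position'])"
```

```text
[0.4457 0.0885] 0.0006513938792499022
[0.4428 0.0897] [[0.418, 0.0908], [0.4663, 0.0977], [0.439, 0.115], [0.4461, 0.0649]] [0.44242934 0.08875032 0.05975381]
```

Request:
{"method": "drive_tool", "body": {"offset": [[-0.046,0.057,0.25],[0,0,0.25],[0,0,0.25],[0,0,0.15],[0,0,0.08],[0,0,0.04],[0,0,0],[0,0,0],[0,0,0],[0,0,0]], "turn": [[0,0,0],[0,0,0],[0,0,0],[0,0,0],[0,0,0],[0,0,0],[0,0,0],[0,0,0],[0,0,0],[0,0,0]], "hand": [0,0,0,0,0,0,0,0,0,0]}}

```text
time_s: 19.1
position: [0.4457, 0.0872, 0.0203]
tool_rot: [[-0.139, 0.99, 0.0], [0.99, 0.139, -0.0], [-0.0, 0.0, -1.0]]
ft_force: [-0.4, 0.3, -1.8]
grip_width: 0.0492
gripper_force: 42.3
```

Request:
{"method": "drive_tool", "body": {"offset": [[0,0,0.03],[0,0,0],[0,0,0],[0,0,0],[0,0,0],[0,0,-0.4],[0,0,-0.8],[0,0,-0.8],[0,0,-0.7],[0,0,0]], "turn": [[0,0,0],[0,0,0],[0,0,0],[0,0,0],[0,0,0],[0,0,0],[0,0,0],[0,0,0.93],[0,0,1],[0,0,1]], "hand": [0,0,1,1,1,1,1,1,1,1]}}

```text
time_s: 20.35
position: [0.4466, 0.0872, 0.1289]
tool_rot: [[0.17, 0.986, 0.004], [0.986, -0.17, -0.0], [0.0, 0.004, -1.0]]
ft_force: [-0.3, 0.6, -0.8]
grip_width: 0.0856
gripper_force: 0.0
```

Request:
{"method": "drive_tool", "body": {"offset": [[0,0,0],[0,0,0],[0,0,0],[0,0,0],[0,0,0],[0,0,0],[0,0,0],[0,0,0],[0,0,0],[0,0,0]], "turn": [[0,0,1],[0,0,1],[0,0,1],[0,0,1],[0,0,1],[0,0,1],[0,0,1],[0,0,1],[0,0,1],[0,0,1]], "hand": [1,1,1,1,1,1,1,1,1,1]}}

```text
time_s: 21.6
position: [0.4456, 0.0873, 0.127]
tool_rot: [[0.938, 0.346, -0.0], [0.346, -0.938, 0.0], [-0.0, -0.0, -1.0]]
ft_force: [0.2, -0.0, 0.3]
grip_width: 0.0853
gripper_force: 0.0
```

```bash
python3 -c "
from h import *
m=json.load(open('m.json'));goto(*m['medium_cup'][:2],.13,-159.6);print(observe()['position'])"
```

```text
turn z -0.03 (alt 29.97 negates xy) shift [-1.776  4.644 -0.075] q6 65.84834316409203
[0.44557862 0.08725172 0.12700997]
```

Request:
{"method": "drive_tool", "body": {"offset": [[-0.25,0.66,0],[-0.25,0.66,0],[-0.25,0.66,0],[-0.25,0.66,0],[-0.25,0.66,0],[-0.25,0.66,0],[-0.27,0.68,0],[0,0,0],[0,0,0],[0,0,0]], "turn": [[0,0,0],[0,0,0],[0,0,0],[0,0,0],[0,0,0],[0,0,0],[0,0,0],[0,0,0],[0,0,0],[0,0,0]], "hand": [1,1,1,1,1,1,1,1,1,1]}}

```text
time_s: 22.85
position: [0.444, -0.1106, 0.127]
tool_rot: [[0.937, 0.35, -0.0], [0.35, -0.937, 0.0], [-0.0, -0.0, -1.0]]
ft_force: [-0.0, 0.5, -0.7]
grip_width: 0.0856
gripper_force: 0.0
```

```bash
python3 -c "
from h import *
m=json.load(open('m.json'));goto(*m['medium_cup'][:2],.016,-159.6);print(observe()['position'])
cv2.imwrite('pics/w5.png',get_image('wrist'))"
```

```text
turn z 0.01 (alt -29.99 negates xy) shift [-0.016  0.022  2.776] q6 40.64261656655105
[ 0.44402975 -0.11057609  0.12703443]
```

View pics/w5.png

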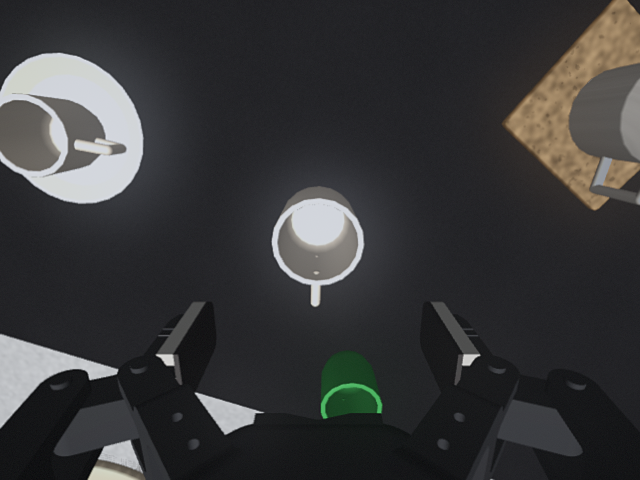

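The medium cup's rim spans columns 272–363 and rows 198–284, with the handle straight down at (316,295). The small cup stands on its saucer at left, and the green cup at (350,390) is lower than the gripper body will go.

```bash
python3 -c "
from h import *
c=camera_info('wrist');P=cast([(272,242),(363,242),(317,198),(317,284)],.066,c)[0];p=circle(P,.031,P.mean(0))[0];print(p.round(4));goto(*((p+json.load(open('m.json'))['medium_cup'][:2])/2),.016,-159.6)"
```

```text
[ 0.4461 -0.1095]
turn z 0.01 (alt -29.99 negates xy) shift [0.021 0.006 2.776] q6 40.63767281478304
```

Request:
{"method": "drive_tool", "body": {"offset": [[0.02,0.01,0.45],[0,0,0.5],[0,0,0.5],[0,0,0.5],[0,0,0.5],[0,0,0.33],[0,0,0],[0,0,0],[0,0,0],[0,0,0]], "turn": [[0,0,0],[0,0,0],[0,0,0],[0,0,0],[0,0,0],[0,0,0],[0,0,0],[0,0,0],[0,0,0],[0,0,0]], "hand": [1,1,1,1,1,1,0,0,0,0]}}

```text
time_s: 24.15
position: [0.4452, -0.1115, 0.0163]
tool_rot: [[0.937, 0.349, 0.001], [0.349, -0.937, -0.0], [0.001, 0.001, -1.0]]
ft_force: [-0.6, 1.7, 4.2]
grip_width: 0.0598
gripper_force: 44.2
```

```bash
python3 -c "
from h import *
m=json.load(open('m.json'));goto(*m['medium_saucer'][:2],.15,-159.6);print(observe()['position'],observe()['grip_width'])"
```

```text
turn z 0.01 (alt -29.99 negates xy) shift [  6.651 -12.302  -3.342] q6 40.66272354228256
[ 0.44521519 -0.11146311  0.01633431] 0.05979672914484847
```

Request:
{"method": "drive_tool", "body": {"offset": [[0,0,-0.3],[0,0,-0.6],[0,0,-0.8],[0,0,-0.8],[0.1,-0.2,-0.6],[0.25,-0.45,-0.2],[0.45,-0.8,0],[0.5,-0.9,0],[0.5,-0.9,0],[0.5,-0.9,0]], "turn": [[0,0,0],[0,0,0],[0,0,0],[0,0,0],[0,0,0],[0,0,0],[0,0,0],[0,0,0],[0,0,0],[0,0,0]], "hand": [0,0,0,0,0,0,0,0,0,0]}}

```text
time_s: 25.4
position: [0.4732, 0.0774, 0.1485]
tool_rot: [[0.937, 0.349, 0.0], [0.349, -0.937, -0.0], [0.0, 0.0, -1.0]]
ft_force: [0.1, -0.3, -2.7]
grip_width: 0.0597
gripper_force: 44.4
```

Request:
{"method": "drive_tool", "body": {"offset": [[0.5,-0.9,0],[0.5,-0.9,0],[0.5,-0.9,0],[0.5,-0.9,0],[0.5,-0.9,0],[0.5,-0.9,0],[0.45,-0.9,0],[0.4,-0.8,0],[0.3,-0.6,0],[0.3,-0.45,0]], "turn": [[0,0,0],[0,0,0],[0,0,0],[0,0,0],[0,0,0],[0,0,0],[0,0,0],[0,0,0],[0,0,0],[0,0,0]], "hand": [0,0,0,0,0,0,0,0,0,0]}}

```text
time_s: 26.65
position: [0.5259, 0.4448, 0.1481]
tool_rot: [[0.937, 0.35, -0.0], [0.35, -0.937, -0.0], [-0.001, 0.0, -1.0]]
ft_force: [0.0, -0.7, -1.3]
grip_width: 0.0594
gripper_force: 44.4
```

```bash
python3 -c "
from h import *
m=json.load(open('m.json'));goto(*m['medium_saucer'][:2],.06,-159.6);print(observe()['position'],observe()['grip_width'])"
```

```text
turn z 0.01 (alt -29.99 negates xy) shift [-0.086  0.028  2.203] q6 99.93607826157377
[0.52588657 0.44476937 0.1481207 ] 0.059388451552333424
```

Request:
{"method": "drive_tool", "body": {"offset": [[-0.08,0.03,0.3],[0,0,0.5],[0,0,0.5],[0,0,0.5],[0,0,0.4],[0,0,0],[0,0,0],[0,0,0],[0,0,0],[0,0,0]], "turn": [[0,0,0],[0,0,0],[0,0,0],[0,0,0],[0,0,0],[0,0,0],[0,0,0],[0,0,0],[0,0,0],[0,0,0]], "hand": [0,0,0,0,0,0,0,0,0,0]}}

```text
time_s: 27.9
position: [0.5237, 0.4416, 0.06]
tool_rot: [[0.937, 0.349, 0.0], [0.349, -0.937, 0.0], [0.0, -0.0, -1.0]]
ft_force: [-0.3, -0.4, -2.7]
grip_width: 0.0596
gripper_force: 44.4
```

```bash
python3 -c "
from h import *
cv2.imwrite('pics/w6.png',get_image('wrist'));print(observe()['position'])"
```

```text
[0.52371749 0.441603   0.05997105]
```

View pics/w6.png

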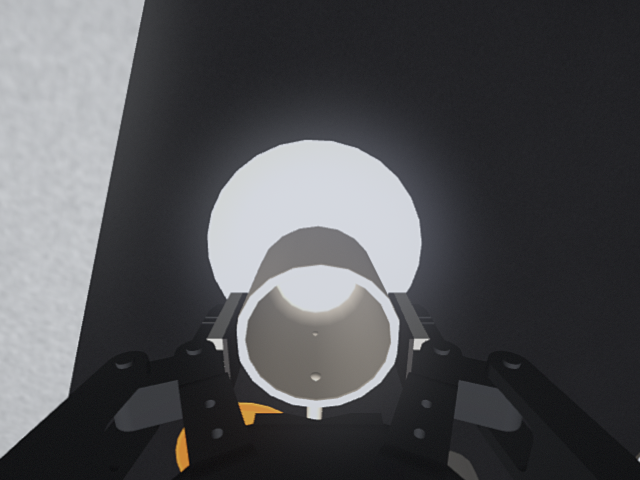

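The saucer spans columns 207–422 with its top at row 140. The held cup's rim spans columns 237–400 and rows 265–408.

```bash
python3 -c "
from h import *
c=camera_info('wrist')
P=cast([(207,240),(422,240),(315,140),(238,172),(392,172)],.012,c)[0];s,e=circle(P,.068,P[:2].mean(0));print(s.round(4),e)
Q=cast([(237,330),(400,330),(318,265),(318,408)],.1097,c)[0];q=circle(Q,.031,Q.mean(0))[0];print(q.round(4))
p=np.array(observe()['position'][:2]);t=(s+json.load(open('m.json'))['medium_saucer'])/2;goto(*(t+(p-q)/2),.0213,-159.6)"
```

```text
[0.5235 0.4437] 0.0003488308451140426
[0.5246 0.4417]
turn z 0.01 (alt -29.99 negates xy) shift [-0.009 -0.042  0.967] q6 99.82881509337128
```

Request:
{"method": "drive_tool", "body": {"offset": [[-0.01,-0.04,0.25],[0,0,0.25],[0,0,0.2],[0,0,0.14],[0,0,0.08],[0,0,0.05],[0,0,0],[0,0,0],[0,0,0],[0,0,0]], "turn": [[0,0,0],[0,0,0],[0,0,0],[0,0,0],[0,0,0],[0,0,0],[0,0,0],[0,0,0],[0,0,0],[0,0,0]], "hand": [0,0,0,0,0,0,0,0,0,0]}}

```text
time_s: 29.2
position: [0.523, 0.443, 0.0214]
tool_rot: [[0.937, 0.349, 0.001], [0.349, -0.937, 0.0], [0.001, -0.0, -1.0]]
ft_force: [0.1, -0.2, 2.4]
grip_width: 0.0591
gripper_force: 44.8
```

Request:
{"method": "drive_tool", "body": {"offset": [[0,0,0],[0,0,0],[0,0,0],[0,0,0],[0,0,-0.4],[0,0,-0.8],[0,0,-0.8],[0,0,-0.8],[0,0,-0.5],[0,0,0]], "turn": [[0,0,0],[0,0,0],[0,0,0],[0,0,0],[0,0,0],[0,0,0],[0,0,0],[0,0,0],[0,0,0],[0,0,0]], "hand": [1,1,1,1,1,1,1,1,1,1]}}

```text
time_s: 30.45
position: [0.5234, 0.4433, 0.1557]
tool_rot: [[0.937, 0.349, 0.004], [0.349, -0.937, 0.002], [0.005, -0.001, -1.0]]
ft_force: [-0.3, -0.5, -0.9]
grip_width: 0.0852
gripper_force: 0.0
```

```bash
python3 -c "
from h import *
m=json.load(open('m.json'));goto(*m['tall_mug'][:2],.16,-159.6);print(observe()['position'],observe()['grip_width'])"
```

```text
turn z 0.01 (alt -29.99 negates xy) shift [-1.686 13.918 -0.107] q6 99.9692829430109
[0.52335969 0.44333685 0.15570018] 0.08523400833762516
```

Request:
{"method": "drive_tool", "body": {"offset": [[-0.12,0.97,-0.1],[-0.12,0.97,0],[-0.12,0.97,0],[-0.12,0.97,0],[-0.12,0.97,0],[-0.12,0.97,0],[-0.12,0.97,0],[-0.12,0.97,0],[-0.12,0.97,0],[-0.12,0.97,0]], "turn": [[0,0,0],[0,0,0],[0,0,0],[0,0,0],[0,0,0],[0,0,0],[0,0,0],[0,0,0],[0,0,0],[0,0,0]], "hand": [1,1,1,1,1,1,1,1,1,1]}}

```text
time_s: 31.7
position: [0.613, 0.0614, 0.1562]
tool_rot: [[0.937, 0.349, -0.001], [0.349, -0.937, 0.0], [-0.001, -0.001, -1.0]]
ft_force: [0.5, 0.7, 0.6]
grip_width: 0.0853
gripper_force: 0.0
```

Request:
{"method": "drive_tool", "body": {"offset": [[-0.12,0.97,0],[-0.12,0.97,0],[-0.12,0.97,0],[-0.12,0.97,0],[0,0.34,0],[0,0,0],[0,0,0],[0,0,0],[0,0,0],[0,0,0]], "turn": [[0,0,0],[0,0,0],[0,0,0],[0,0,0],[0,0,1],[0,0,1],[0,0,1],[0,0,1],[0,0,1],[0,0,1]], "hand": [1,1,1,1,1,1,1,1,1,1]}}

```text
time_s: 32.95
position: [0.6537, -0.1022, 0.1561]
tool_rot: [[0.962, -0.272, -0.002], [-0.272, -0.962, 0.001], [-0.002, -0.0, -1.0]]
ft_force: [-0.2, 0.1, 0.4]
grip_width: 0.0857
gripper_force: 0.0
```

```bash
python3 -c "
from h import *
m=json.load(open('m.json'));goto(*m['tall_mug'][:2],.15,149.9);print(observe()['position'],observe()['grip_width'])"
```

```text
turn z 2.39 (alt -27.61 negates xy) shift [ 0.008 -0.011  0.153] q6 86.65694380753828
[ 0.65374786 -0.1022001   0.15610037] 0.08570257755218984
```

Request:
{"method": "drive_tool", "body": {"offset": [[0,0,0],[0,0,0],[0,0,0],[0,0,0],[0,0,0],[0,0,0],[0,0,0],[0,0,0],[0,0,0],[0,0,0]], "turn": [[0,0,0.8],[0,0,0.8],[0,0,0.8],[0,0,0],[0,0,0],[0,0,0],[0,0,0],[0,0,0],[0,0,0],[0,0,0]], "hand": [1,1,1,1,1,1,1,1,1,1]}}

```text
time_s: 34.2
position: [0.6542, -0.1023, 0.157]
tool_rot: [[0.866, -0.5, 0.0], [-0.5, -0.866, -0.0], [0.0, 0.0, -1.0]]
ft_force: [-0.0, -1.2, 0.1]
grip_width: 0.0856
gripper_force: 0.0
```

```bash
python3 -c "
from h import *
m=json.load(open('m.json'));goto(*m['tall_mug'][:2],.036,149.9);print(observe()['position'])
cv2.imwrite('pics/w7.png',get_image('wrist'))"
```

```text
turn z 0.02 (alt -29.98 negates xy) shift [-3.000e-03 -8.000e-03  3.026e+00] q6 100.85526972568309
[ 0.65415094 -0.10232402  0.1570325 ]
```

View pics/w7.png

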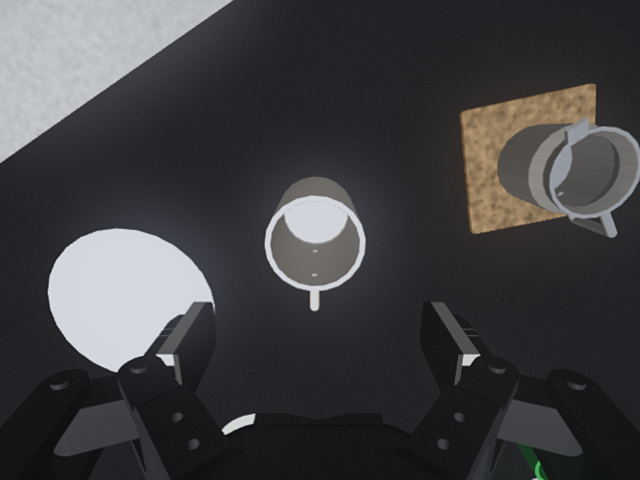

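The mug's rim spans columns 265–366 and rows 196–291, with the handle straight down at (315,300). The jug stands on the coaster at right.

```bash
python3 -c "
from h import *
c=camera_info('wrist');P=cast([(265,244),(366,244),(315,196),(315,291)],.096,c)[0];p=circle(P,.034,P.mean(0))[0];print(p.round(4));goto(*((p+json.load(open('m.json'))['tall_mug'][:2])/2),.036,149.9)"
```

```text
[ 0.6551 -0.1009]
turn z 0.02 (alt -29.98 negates xy) shift [-0.    -0.025  3.026] q6 100.85839116661445
```

Request:
{"method": "drive_tool", "body": {"offset": [[0,-0.02,0.4],[0,0,0.6],[0,0,0.6],[0,0,0.6],[0,0,0.5],[0,0,0.33],[0,0,0],[0,0,0],[0,0,0],[0,0,0]], "turn": [[0,0,0],[0,0,0],[0,0,0],[0,0,0],[0,0,0],[0,0,0],[0,0,0],[0,0,0],[0,0,0],[0,0,0]], "hand": [1,1,1,1,1,1,0,0,0,0]}}

```text
time_s: 35.5
position: [0.6546, -0.1016, 0.0361]
tool_rot: [[0.866, -0.5, 0.0], [-0.5, -0.866, -0.0], [0.0, -0.0, -1.0]]
ft_force: [-0.3, -0.3, -2.9]
grip_width: 0.0654
gripper_force: 45.0
```

```bash
python3 -c "
from h import *
m=json.load(open('m.json'));goto(*m['large_saucer'][:2],.08,149.9);print(observe()['position'],observe()['grip_width'])"
```

```text
turn z 0.02 (alt -29.98 negates xy) shift [-2.335 -4.47  -1.099] q6 100.927193204896
[ 0.65458654 -0.10163069  0.03605758] 0.06538401414320477
```

Request:
{"method": "drive_tool", "body": {"offset": [[0,0,-0.2],[0,0,-0.4],[0,0,-0.4],[-0.1,-0.2,-0.1],[-0.3,-0.6,0],[-0.4,-0.8,0],[-0.5,-0.9,0],[-0.5,-0.9,0],[-0.4,-0.7,0],[-0.13,-0.37,0]], "turn": [[0,0,0],[0,0,0],[0,0,0],[0,0,0],[0,0,0],[0,0,0],[0,0,0],[0,0,0],[0,0,0],[0,0,0]], "hand": [0,0,0,0,0,0,0,0,0,0]}}

```text
time_s: 36.75
position: [0.6627, 0.102, 0.0798]
tool_rot: [[0.867, -0.498, -0.0], [-0.498, -0.867, 0.0], [-0.001, 0.0, -1.0]]
ft_force: [-0.3, 0.3, -3.0]
grip_width: 0.066
gripper_force: 45.3
```

Request:
{"method": "drive_tool", "body": {"offset": [[0,0,0],[0,0,0],[0,0,0],[0,0,0],[0,0,0],[0,0,0],[0,0,0],[0,0,0],[0,0,0],[0,0,0]], "turn": [[0,0,0],[0,0,0],[0,0,0],[0,0,0],[0,0,0],[0,0,0],[0,0,0],[0,0,0],[0,0,0],[0,0,0]], "hand": [0,0,0,0,0,0,0,0,0,0]}}

```text
time_s: 38.0
position: [0.6631, 0.0998, 0.0798]
tool_rot: [[0.866, -0.5, -0.0], [-0.5, -0.866, -0.0], [-0.0, 0.0, -1.0]]
ft_force: [0.5, 0.4, -1.8]
grip_width: 0.066
gripper_force: 45.4
```

```bash
python3 -c "
from h import *
m=json.load(open('m.json'));goto(*m['large_saucer'][:2],.0411,149.9);print(observe()['position'],observe()['grip_width'])
cv2.imwrite('pics/w8.png',get_image('wrist'))"
```

```text
turn z 0.02 (alt -29.98 negates xy) shift [ 0.006 -0.005  0.968] q6 118.4411228426794
[0.66311162 0.09983596 0.07980276] 0.0659695329011553
```

View pics/w8.png

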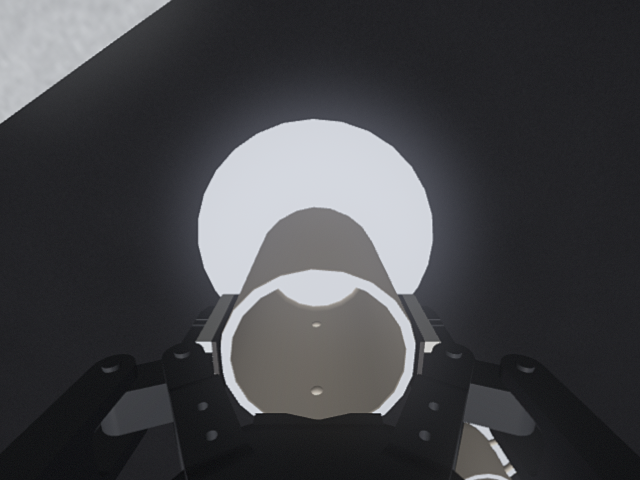

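The saucer spans columns 197–433 with its top at row 119. The mug's rim spans columns 217–416, centred at column 316.

```bash
python3 -c "
from h import *
c=camera_info('wrist')
P=cast([(197,228),(433,228),(315,119),(228,156),(402,156)],.012,c)[0];s,e=circle(P,.081,P[:2].mean(0));print(s.round(4),e)
goto(*((s+json.load(open('m.json'))['large_saucer'])/2),.0411,149.9)"
```

```text
[0.6635 0.102 ] 0.00020626993936356808
turn z 0.02 (alt -29.98 negates xy) shift [-0.008 -0.028  0.969] q6 118.43999030898905
```

Request:
{"method": "drive_tool", "body": {"offset": [[-0.01,-0.03,0.25],[0,0,0.25],[0,0,0.2],[0,0,0.14],[0,0,0.08],[0,0,0.05],[0,0,0],[0,0,0],[0,0,0],[0,0,0]], "turn": [[0,0,0],[0,0,0],[0,0,0],[0,0,0],[0,0,0],[0,0,0],[0,0,0],[0,0,0],[0,0,0],[0,0,0]], "hand": [0,0,0,0,0,0,0,0,0,0]}}

```text
time_s: 39.3
position: [0.6634, 0.1011, 0.0411]
tool_rot: [[0.866, -0.5, 0.0], [-0.5, -0.866, 0.0], [0.0, -0.0, -1.0]]
ft_force: [-0.3, -0.2, -2.8]
grip_width: 0.0661
gripper_force: 45.5
```

Request:
{"method": "drive_tool", "body": {"offset": [[0,0,0.02],[0,0,0],[0,0,0],[0,0,0],[0,0,0],[0,0,-0.4],[0,0,-0.8],[0,0,-0.9],[0,0,-0.9],[0,0,-0.9]], "turn": [[0,0,0],[0,0,0],[0,0,0],[0,0,0],[0,0,0],[0,0,0],[0,0,0],[0,0,0],[0,0,0],[0,0,0]], "hand": [0,0,1,1,1,1,1,1,1,1]}}

```text
time_s: 40.55
position: [0.6633, 0.1011, 0.1989]
tool_rot: [[0.866, -0.5, 0.002], [-0.5, -0.866, -0.0], [0.001, -0.001, -1.0]]
ft_force: [0.5, -0.4, -0.8]
grip_width: 0.0852
gripper_force: 0.0
```

Request:
{"method": "drive_tool", "body": {"offset": [[-0.9,0,-0.8],[-0.9,0,-0.8],[-0.9,0.3,-0.5],[-0.9,0.3,0],[-0.9,0.3,0],[-0.9,0.3,0],[-0.9,0.3,0],[-0.9,0,0],[-0.9,0,0],[-0.5,0,0]], "turn": [[0,0,0],[0,0,0],[0,0,0],[0,0,0],[0,0,0],[0,0,0],[0,0,0],[0,0,0],[0,0,0],[0,0,0]], "hand": [1,1,1,1,1,1,1,1,1,1]}}

```text
time_s: 41.8
position: [0.3342, 0.2215, 0.2814]
tool_rot: [[0.867, -0.499, 0.002], [-0.499, -0.867, 0.001], [0.001, -0.002, -1.0]]
ft_force: [0.7, 0.3, 0.0]
grip_width: 0.0856
gripper_force: 0.0
```

```bash
python3 -c "
from h import *
print(observe()['position'],observe()['q']);cv2.imwrite('pics/top9.png',get_image('top'));cv2.imwrite('pics/scene9.png',get_image('scene'))"
```

```text
[0.33417835 0.22148722 0.28135172] [1.64923849e+01 3.51145841e+00 8.70185381e+01 1.12782018e-03
 8.93510668e+01 1.36411337e+02]
```

View pics/top9.png

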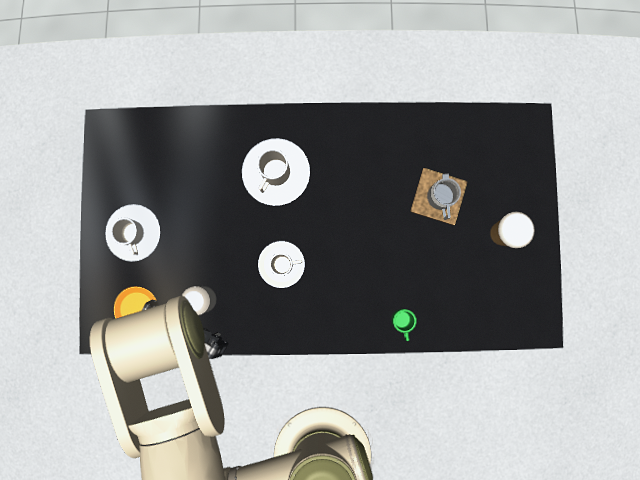

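View pics/scene9.png

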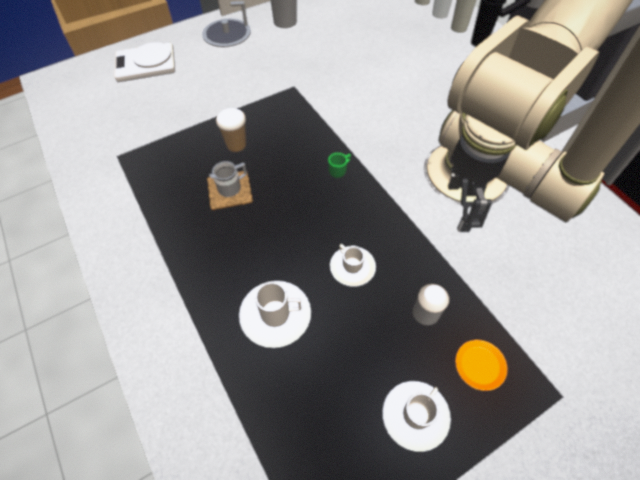

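In both views all four pieces stand upright on their own bases. The saucers and coaster are at their original pixels, and the paper cup (516,230) and shaker (198,300) haven't moved. One last numeric check on centring before hand-in.

```bash
python3 -c "
from h import *
c=camera_info('top');im=cv2.imread('pics/top9.png');m=json.load(open('m.json'))
for n,d,z,uv in [('jug','coaster',.082,(445,193)),('mug','large_saucer',.101,(273,166)),('med','medium_saucer',.071,(127,233)),('small','small_saucer',.057,(282,264))]:
    print(n,(cast([uv],z,c)[0][0]-m[d]).round(4))
for n,uv,r in [('small_saucer',(281,264),.055),('medium_saucer',(133,233),.068),('large_saucer',(276,172),.081)]:
    k=blob(np.uint8(im.max(2)>150),uv);P,_=cast(k,.012,c);print(n,(circle(P,r,P.mean(0))[0]-m[n]).round(4))
"
```

```text
jug [-0.0044  0.0019]
mug [-0.0058 -0.0024]
med [-0.0067 -0.0096]
small [-0.0011 -0.0059]
small_saucer [ 0.0001 -0.0001]
medium_saucer [-0.  0.]
large_saucer [-0.0001  0.0001]
```

The rim pixels I used were eyeballed, so I'll take one enlarged view to settle the medium cup.

```bash
python3 -c "
import cv2,numpy as np
im=cv2.imread('pics/top9.png')
f=lambda u,v:cv2.resize(im[v-25:v+25,u-33:u+33],(396,300),interpolation=cv2.INTER_CUBIC)
cv2.imwrite('pics/crop.png',np.vstack([np.hstack([f(133,233),f(276,172)]),np.hstack([f(281,264),f(439,196)])]))"
```

```text
(no output)
```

View pics/crop.png

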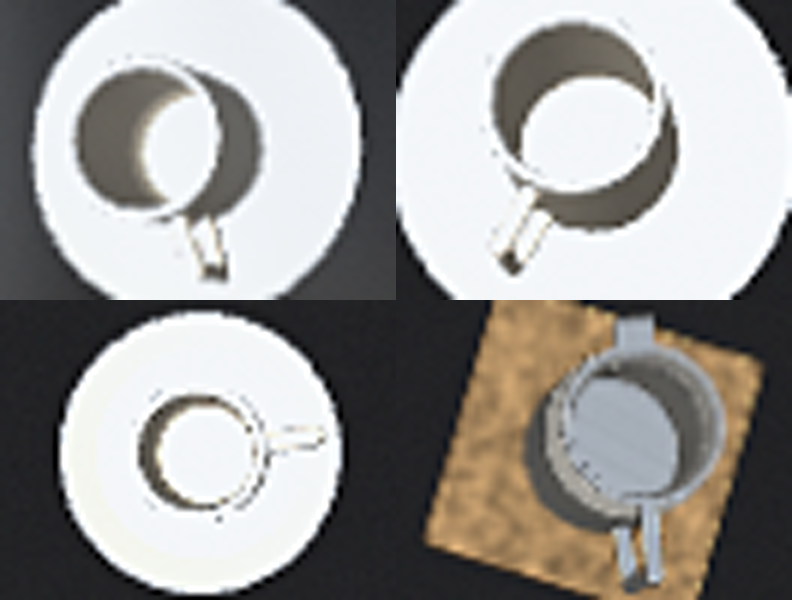

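In the enlarged view the rim centres are: medium (124.2,230.9), mug (272.3,164.4), small (280.9,263.7) and jug (445.8,192.3).

```bash
python3 -c "
from h import *
c=camera_info('top');m=json.load(open('m.json'))
for n,d,z,uv in [('jug','coaster',.082,(445.8,192.3)),('mug','large_saucer',.101,(272.3,164.4)),('med','medium_saucer',.071,(124.2,230.9)),('small','small_saucer',.057,(280.9,263.7))]:
    print(n,(cast([uv],z,c)[0][0]-m[d]).round(4))
print(observe()['gripper_force'],observe()['time_s'])"
```

```text
jug [-0.0028  0.    ]
mug [-0.0022 -0.0009]
med [-0.0018 -0.0029]
small [-0.0004 -0.0035]
0.0 41.9
```

All four are within 4 mm of centre, so I'm handing in.

```bash
python3 -c "
from rig import env
print(env.close_job())"
```

```text
the job is handed in; nothing more can be done
None
```

The job is handed in after about 42 s of robot time: my last check had all three cups and the jug upright and within 4 mm of centre, with the saucers, coaster, paper cup and shaker where they began; the hand-in gave no verdict.

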